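# Set the watering dose and start the tap timer

### The arm

A 6-joint arm with a two-finger parallel gripper is mounted at the origin on the work surface. World frame = base frame: x ahead of the robot, y to its left, z up, the work surface at z = 0. Lengths are in m, angles in rad, forces in N, time in s.
With the tool pointing down it reaches from about 0.25 to 0.775 m from the base axis. Payload 4 kg.
Tool frame: the origin (TCP) lies on the centre line of the jaws, within the pads' length; the fingertips stand 25 mm ahead of it and the grasp point (between the pads) lies 6 mm ahead of it; z points along the fingers, y is the line along which they close (so a half turn about z gives the same grasp; the last joint's range is limited). The gripper opens to 94 mm and grips with 3 to 60 N. Pads are 16 mm wide; open, the fingers measure 119 mm over their backs; the gripper's body (75 mm by 177 mm) begins 78 mm behind the grasp point.
Start: joints at [1.228, 0.087, 1.371, -0, 1.684, -0.103], TCP at [0.131, 0.534, 0.231] pointing down, gripper open.
Joint ranges: [-3.1, 3.1], [-0.76, 2.03], [0.27, 2.55], [-1.08, 4.22], [0.17, 2.65], [-2.57, 2.57]. Speed limits (rad/s): [2.79, 2.79, 3.14, 3.14, 3.14, 3.14].

### API

Orientations are given as [roll, pitch, yaw] about the fixed x, y, z axes, in that order (R = Rz(yaw) Ry(pitch) Rx(roll)).
In Python, from bench import robot, imaging gives the robot as it stands. The module is installed in compiled form; this text tells all that it offers.
- The arm moves only by the tool drive_tool, never from a script. Its argument "series" is a list of rows, each a list of 3 entries, a list of its own where there are three numbers: the finger opening in m, from 0 to 0.094, then the shift along the tool's x, y, z in m, then the turn, a rotation vector about the tool's x, y, z in rad. A call has 1 to 5 rows; each row is the pose to reach, as a shift and turn from the pose commanded when the call began, along the tool's axes at that moment; what a row does not reach only later rows make up. A row lasts 1/8 s, in which the tool goes at most 62.5 mm and 10.7 degrees, less where a joint would pass 70% of its speed; a pose out of reach is approached as far as the arm can. A call with a gripper value outside its range is refused whole. The fingers move at their own pace and stop on an object; the grip force is fixed at half the most. Time passes only in rows, so rows that repeat a pose let the fingers close. It gives the time, the measured TCP pose, the force, the opening and the grip force at its end, in the units of the state.
- robot.get_obs(): the state, without advancing time (a new reading comes with each control period).
- imaging.snapshot(name): name is "scene" or "side" or "wrist"; returns the picture (420x560x3 uint8, red, green, blue); there is no depth.
- imaging.get_calibration(name): a dict with "intrinsics" (3x3 intrinsics, pixels), "k1" (the pictures are not rectified: a ray, as slopes to the right and down, at radius r is drawn at 1 + k1 r^2 times it, then the intrinsics apply), "position" and "rotation" of the camera in the world. Camera axes: x right, y up, looking along -z (the intrinsics and any distortion apply to the point x, -y, -z); pixel columns grow to the right and rows downward; lengths in m; the calibration is good to about 2 mm. A picture is of the moment at which its call begins: read the wrist's pose just before it. get_calibration takes no time and is no camera call; for the wrist camera it gives the pose at the moment of the call.
- robot.close_job(): hands the job in; it is judged then, once.
The state is a dict: "time": time; "joint_positions": joint angles; "qvel": joint speeds; "joint_torque": joint torques, N m; "tool_pos": TCP position; "ee_rot": TCP orientation; "wrist_force": force on the tool from outside, world axes, zero at the start; "wrist_torque": the same for the moment, N m; "width": finger opening in m; "finger_force": force on a finger pad.
Only numpy, scipy, OpenCV 4.12 (cv2) and the standard library are available. Lean on these libraries where they do the work, as an engineer would, in place of code of your own. Each camera call takes 0.05 s, during which the arm holds its last target. There are 200 camera calls.

### The job

Get the tap timer to water the white pot: turn the black dose dial clockwise until its white pointer points at the red rider on the scale. Only then push the green start paddle clockwise all the way to its stop, keep it there for about a second, and let it spring fully back by itself. Leave the rider where it is and the dial set to it, and do not disturb the pot, the clothes peg or the glass jar.

Things in the scene. Friction and masses are not known exactly. Their poses are not given: they have to be found in the camera images.
- console: White tap-timer box, grey top, 160 (x) x 360 (y) x 70 mm high, fixed. Origin: centre of its underside; z up, its -x side faces the robot, yaw up to 0.3 rad. On its top, in its frame: dial axis at (0, 10) mm, start paddle axis at (30, -110), chrome gooseneck tap standing at (0, 150), 270 mm high above the work surface, arching over to (0, 270).
- dial (a joint): Black dose dial, rad, 0 to 4.71, grows clockwise from above, stays where left (0.06 N m). Pointer direction in the console frame = 135 degrees minus the joint value (anticlockwise from +x). Disc of 64 mm diameter, with a grip bar 56 x 14 mm wide, from 12 to 38 mm above the console's top; the bar lies along the pointer, the white stripe marks the pointing half.
- rider (a joint): Red rider on the dial's scale, rad, same zero and sense as the dial: the dial is set when both are equal (within 0.12 rad). A tab 16 x 7 mm, 10 mm high, at 54 to 70 mm from the dial's axis; not to be moved. The scale has a tick every 15 degrees at 49 mm radius.
- start (a joint): Green spring-return start paddle, rad, 0 at rest, grows clockwise from above, stop at 1.2, where the spring gives 0.3 N m. Its direction in the console frame is 214.4 degrees minus the joint value (at 0 to the robot and -y, at the stop to the robot and +y). Hub of 34 mm diameter; wing 10 mm thick, reaching 60 mm from the axis, 8 to 36 mm above the console's top.
- dial_axis (a point): Point on the dial's axis at the console's top face, 70 mm above the work surface.
- pointer (a point): Point on the line of the dial's white pointer, 50 mm from the dial's axis, 12 mm above the console's top; moves with the dial.
- rider_mark (a point): Point on the line of the red rider, 50 mm from the dial's axis, 12 mm above the console's top.
- start_axis (a point): Point on the start paddle's axis at the console's top face.
- paddle_end (a point): Middle of the free end of the green paddle, 60 mm from its axis, 22 mm above the console's top; moves with the paddle.
- pot: White ceramic pot, rim diameter 100, 90 mm high, loose, standing under the tap's spout; origin at the centre of its underside. Leave alone.
- clothes_peg: Wooden clothes peg, 75 x 13 x 11 mm high, lying on the console's top between dial and tap column; origin under its centre. Leave alone.
- jar: Glass jar with steel twist cap, 72 mm diameter, 100 mm high, beside the console's -y end; origin under its centre. Leave alone.

How it is judged:
By the outcome, as a careful person would: the job done as asked, in the order asked, and still so for the second after the job is handed in, with the robot touching nothing.
It also fails if it takes over 64 s, if anything falls off the work surface, if the arm or the gripper's body presses on something with over 40 N, if the wrist force passes 120 N, or if a joint passes its speed limit or range.

## Working session

There is one attempt and no reset: what is moved stays moved. The work goes in short steps, Python scripts to look and compute and a tool call to move; the robot and the scene stay as the last step left them, time stands still between calls to the robot, and variables do not carry over. Pictures are saved under pics/ and viewed, at most 10 in all, crops included, and the job is handed in when it is done.

Besides the shell and the picture viewer there is one more tool, called after "Emit:" as a command line: name --argument value ..., lists and objects as JSON in quotes. drive_tool: Moves the arm, as the interface text tells. Its arguments: {"type":"object","properties":{"series":{"type":"array"}},"required":["series"]}

```bash
mkdir -p pics; cat > h.py <<'E'
import numpy as np, cv2
from bench import robot, imaging
def snap(n,f=None):
    c=imaging.get_calibration(n); im=np.array(imaging.snapshot(n))
    if f: cv2.imwrite('pics/'+f,im[:,:,::-1])
    return im,c
def ray(c,uv):
    K=np.array(c['intrinsics']); d=(np.linalg.inv(K)@[uv[0],uv[1],1])[:2]; s=d.copy()
    for _ in range(30): s=d/(1+c['k1']*(s@s))
    return np.array(c['position']),np.array(c['rotation'])@[s[0],-s[1],-1]
def onz(c,uv,z):
    p,d=ray(c,uv); return p+d*(z-p[2])/d[2]
def proj(c,P):
    q=np.array(c['rotation']).T@(np.array(P)-c['position']); s=np.array([q[0],-q[1]])/-q[2]
    s=s*(1+c['k1']*(s@s)); return (np.array(c['intrinsics'])@[s[0],s[1],1])[:2]
E
python3 - <<'E'
from h import *
for n in ('scene','side'):
    im,c=snap(n,n+'0.png'); print(n,c['position'])
o=robot.get_obs(); print({k:np.round(v,3) for k,v in o.items()})
E
```

```text
scene [1.16280647 0.36981547 0.62237593]
side [0.25643459 0.72404058 0.55790171]
{'time': np.float64(0.1), 'joint_positions': array([ 1.228,  0.088,  1.372, -0.   ,  1.684, -0.103]), 'qvel': array([ 0.001,  0.001, -0.006, -0.001, -0.001,  0.002]), 'joint_torque': array([ 2.0000e-03, -3.4125e+01, -3.0330e+01,  7.2000e-02,  3.0000e-02,
       -0.0000e+00]), 'tool_pos': array([0.13 , 0.534, 0.229]), 'ee_rot': array([-3.14 , -0.   ,  2.902]), 'wrist_force': array([-0.836, -0.675, -0.466]), 'wrist_torque': array([ 0.001,  0.071, -0.009]), 'finger_force': np.float64(0.0), 'width': np.float64(0.094)}
```

View pics/scene0.png

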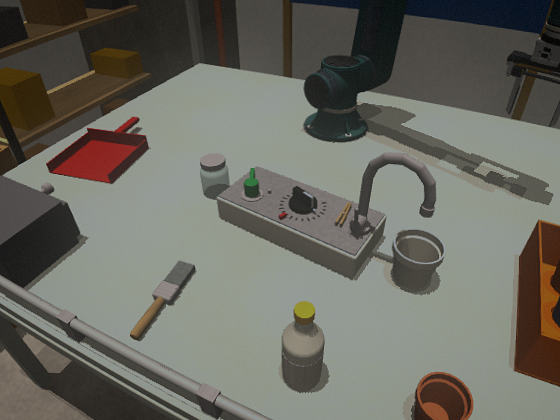

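View pics/side0.png

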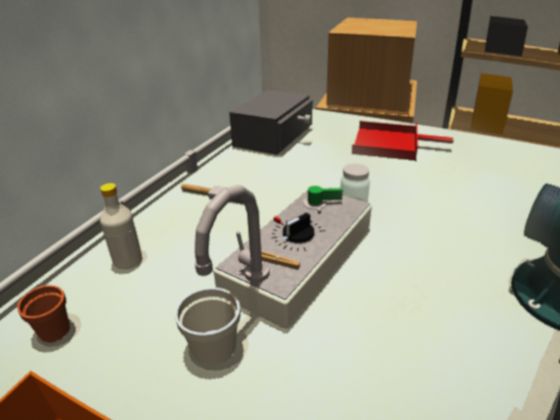

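Scene: the console's top corners are near (218,205), (350,252), (385,215) and (258,168). The dial is near (303,203), the rider at (283,214) and the paddle hub at (252,187), with its wing pointing back to (253,170). The pot is near (416,260) and the jar at (214,175). The side view agrees: dial (298,231), rider (278,219), paddle hub (316,195).

```bash
python3 - <<'E'
from h import *
im,c=snap('scene')
for uv,z in [((218,205),.07),((352,253),.07),((385,215),.07),((258,168),.07),((303,206),.078),((283,214),.08),((252,181),.11),((252,170),.1),((214,160),.1)]:
    print(uv,np.round(onz(c,uv,z),3))
cr=cv2.resize(im[155:270,205:395],None,fx=4,fy=4,interpolation=cv2.INTER_CUBIC)
cv2.imwrite('pics/crop1.png',np.clip(cr*1.0*1.5,0,255).astype('uint8')[:,:,::-1])
E
```

```text
Traceback (most recent call last):
  File "h.py", line 12, in onz
    p,d=ray(c,uv); return p+d*(z-p[2])/d[2]
                                       ~^^^
IndexError: invalid index to scalar variable.
```

```bash
python3 - <<'E'
s=open('h.py').read()
s=s.replace("c=imaging.get_calibration(n);","c=cal(n);").replace("def snap","""from scipy.spatial.transform import Rotation as Ro
def cal(n):
    c=dict(imaging.get_calibration(n)); r=np.array(c['rotation'])
    if r.size==3: c['rotation']=Ro.from_euler('xyz',r).as_matrix()
    return c
def snap""",1)
open('h.py','w').write(s)
E
python3 - <<'E'
from h import *
print(imaging.get_calibration('scene'))
im,c=snap('scene')
for uv,z in [((218,205),.07),((352,253),.07),((385,215),.07),((258,168),.07),((303,206),.078),((283,214),.08),((252,181),.11),((252,170),.1),((214,160),.1)]:
    print(uv,np.round(onz(c,uv,z),3))
cr=cv2.resize(im[155:270,205:395],None,fx=4,fy=4,interpolation=cv2.INTER_CUBIC)
cv2.imwrite('pics/crop1.png',np.clip(cr*1.0*1.5,0,255).astype('uint8')[:,:,::-1])
E
```

```text
{'intrinsics': array([[396.32334183,   0.        , 280.98743334],
       [  0.        , 396.32334183, 213.3088898 ],
       [  0.        ,   0.        ,   1.        ]]), 'k1': -0.0876879859168021, 'position': array([1.16280647, 0.36981547, 0.62237593]), 'rotation': array([0.87763346, 0.00934773, 2.02530939])}
(218, 205) [ 0.602 -0.068  0.07 ]
(352, 253) [0.617 0.251 0.07 ]
(385, 215) [0.476 0.28  0.07 ]
(258, 168) [ 0.431 -0.058  0.07 ]
(303, 206) [0.533 0.11  0.078]
(283, 214) [0.579 0.083 0.08 ]
(252, 181) [ 0.536 -0.014  0.11 ]
(252, 170) [ 0.484 -0.044  0.1  ]
(214, 160) [ 0.485 -0.152  0.1  ]
```

View pics/crop1.png

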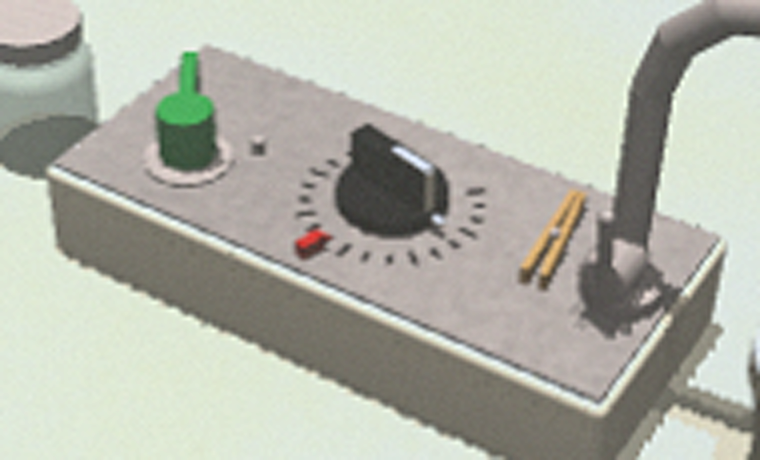

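Crop: the dial's white stripe points to the right (+y), with its bar end near (435,175). The rider is at (312,242), the wing points back towards the robot, and the peg is at (552,240).

```bash
cat >> h.py <<'E'
def fit(M,W):
    M=np.array(M,float);W=np.array(W,float)[:,:2];m=M.mean(0);w=W.mean(0)
    a=M-m;b=W-w; yaw=np.arctan2((a[:,0]*b[:,1]-a[:,1]*b[:,0]).sum(),(a*b).sum())
    R=np.array([[np.cos(yaw),-np.sin(yaw)],[np.sin(yaw),np.cos(yaw)]]); t=w-R@m
    return yaw,t,R,np.abs(b-a@R.T).max()
def uv(x,y): return (x/4+205,y/4+155)
E
python3 - <<'E'
from h import *
c=cal('scene')
W=[onz(c,uv(*p),.07) for p in [(48,170),(602,410),(724,243),(206,46)]]
yaw,t,R,e=fit([(.08,-.18),(.08,.18),(-.08,.18),(-.08,-.18)],W); print(yaw,t,e)
print('dial ax',t+R@[0,.01],'start',t+R@[.03,-.11])
print('disc',onz(c,uv(392,195),.08))
print('hub',onz(c,uv(186,108),.11))
r=onz(c,uv(312,243),.075)[:2]-t; print('rider',R.T@r, 135-np.degrees(np.arctan2(*(R.T@r-[0,.01])[::-1])))
cc=imaging.get_calibration('wrist'); print(cc, robot.get_obs()['tool_pos'])
E
```

```text
-0.13813914295051377 [0.52726808 0.09848817] 0.005885449933146547
dial ax [0.52864509 0.10839291] start [ 0.54183528 -0.01459497]
disc [0.52790497 0.10795751 0.08      ]
hub [ 0.54036138 -0.01322365  0.11      ]
rider [ 0.05280202 -0.00788679] 153.7139147954028
{'intrinsics': array([[312.79217778,   0.        , 276.82843237],
       [  0.        , 312.79217778, 212.58735221],
       [  0.        ,   0.        ,   1.        ]]), 'k1': -0.02368479124600856, 'position': array([0.06757121, 0.54957811, 0.38311105]), 'rotation': array([-0.22760572,  0.00191533,  1.33033292])} [0.13052446 0.53398469 0.22975541]
```

Emit:
drive_tool --series '[[0.04,[-0.049,-0.032,0],[0,0,0]],[0.04,[-0.097,-0.064,0],[0,0,0]],[0.04,[-0.146,-0.096,0],[0,0,0]],[0.04,[-0.195,-0.128,0],[0,0,0]],[0.04,[-0.244,-0.16,0],[0,0,0]]]'

```text
time: 0.82
tool_pos: [0.3305, 0.3194, 0.2304]
ee_rot: [3.141, 0.0, 2.902]
wrist_force: [0.9, -0.6, 0.1]
width: 0.0475
finger_force: 0.0
```

Emit:
drive_tool --series '[[0.04,[-0.049,-0.032,0],[0,0,0]],[0.04,[-0.097,-0.064,0],[0,0,0]],[0.04,[-0.146,-0.096,0],[0,0,0]],[0.04,[-0.195,-0.128,0],[0,0,0]],[0.04,[-0.243,-0.16,0],[0,0,0]]]'

```text
time: 1.45
tool_pos: [0.5287, 0.1061, 0.2304]
ee_rot: [3.141, -0.0, 2.902]
wrist_force: [-0.0, -0.2, 0.5]
width: 0.0401
finger_force: 0.0
```

Emit:
drive_tool --series '[[0.04,[0,0,0],[0,0,0]]]'

```text
time: 1.58
tool_pos: [0.5293, 0.1047, 0.2293]
ee_rot: [-3.14, -0.001, 2.896]
wrist_force: [-0.6, 0.6, 0.6]
width: 0.0399
finger_force: 0.0
```

```bash
python3 - <<'E'
from h import *
im,c=snap('wrist','w1.png'); np.save('w1.npy',c,allow_pickle=True)
o=robot.get_obs(); print(o['time'],o['tool_pos'],o['ee_rot'],o['joint_positions'].round(3),c['position'])
E
```

```text
1.625 [0.52810796 0.1065165  0.22958721] [-3.14143563e+00 -2.01420211e-03  2.89861026e+00] [ 9.300e-02  6.400e-02  1.398e+00  1.000e-03  1.682e+00 -1.234e+00] [0.46659032 0.12059385 0.38268447]
```

View pics/w1.png

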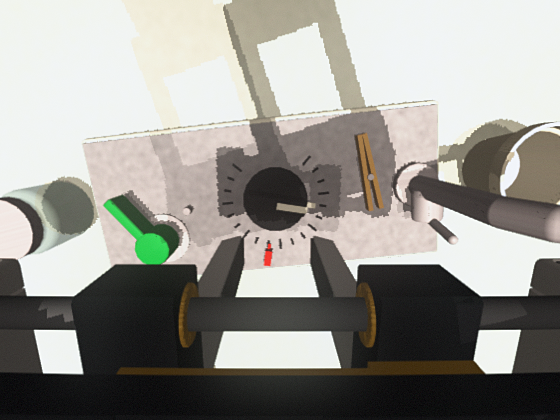

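The wrist view shows the dial disc at (276,200), the white stripe from (278,205) to (313,211), the rider at (268,255), the paddle hub at (152,249) with its wing tip at (110,203), and the console's -x top corners at (84,139) and (436,101).

```bash
python3 - <<'E'
from h import *
im=cv2.imread('pics/w1.png')[:,:,::-1].astype(int); c=np.load('w1.npy',allow_pickle=True).item()
r,g,b=im[...,0],im[...,1],im[...,2]
def cen(m): y,x=np.nonzero(m); return x.mean(),y.mean(),len(x)
mx=im.max(2)
box=np.zeros(r.shape,bool); box[160:235,240:312]=1
dark=(box&(mx<45)).astype('uint8'); 
cs,_=cv2.findContours(dark,0,1); k=max(cs,key=cv2.contourArea); print('disc',cv2.minEnclosingCircle(k),cv2.fitEllipse(k))
A=onz(c,(84,139),.07);B=onz(c,(436,101),.07); print(A,B,np.hypot(*(B-A)[:2]))
yaw=np.arctan2(*(B-A)[:2][::-1])-np.pi/2; print('yaw',yaw)
m=(r>150)&(g<80)&(b<80); m[:235]=0;m[275:]=0; p=cen(m);print('red',p); 
mb=im.min(2)>110; b2=np.zeros_like(mb); b2[200:216,274:306]=1; m=mb&b2; ys,xs=np.nonzero(m); print('stripe',xs.min(),xs.max(),ys.min(),ys.max(),cen(m))
R=np.array([[np.cos(yaw),-np.sin(yaw)],[np.sin(yaw),np.cos(yaw)]])
t=(A+B)[:2]/2-R@[-.08,0]; print('t',t,'dial',t+R@[0,.01],'start',t+R@[.03,-.11])
d=onz(c,cv2.minEnclosingCircle(k)[0],.08); print('disc',d)
d2=onz(c,cv2.fitEllipse(k)[0],.08); print('disc2',d2)
hub=onz(c,(152,249),.108); print('hub',hub)
for z in (.075,.08): print('rider ang',np.degrees(np.arctan2(*(onz(c,p[:2],z)-d)[:2][::-1])))
P=np.array([onz(c,(x,y),.108)[:2] for x,y in zip(xs,ys)]); vx,vy,_,_=cv2.fitLine(P.astype('float32'),2,0,.01,.01).ravel()
print('stripe dir',np.degrees(np.arctan2(vy,vx)), P.mean(0), np.degrees(np.arctan2(*(P.mean(0)-d[:2])[::-1])))
E
```

```text
disc ((275.4764099121094, 198.89927673339844), 31.887107849121094) ((274.4829406738281, 194.53041076660156), (52.09852600097656, 63.26200866699219), 91.24555206298828)
[ 0.41808669 -0.06341945  0.07      ] [0.46716647 0.27667316 0.07      ] 0.34361579277747734
yaw -0.14332349273635914
red (np.float64(267.7473684210526), np.float64(255.89473684210526), 95)
stripe 277 305 203 215 (np.float64(291.4180790960452), np.float64(207.98870056497177), 177)
t [0.52180632 0.09520019] dial [0.52323465 0.10509766] start [ 0.53578706 -0.01795695]
disc [0.52034411 0.10517733 0.08      ]
disc2 [0.51588879 0.10529657 0.08      ]
hub [ 0.53329687 -0.01642759  0.108     ]
rider ang -21.669815628490106
rider ang -21.755568840297876
stripe dir 66.50096 [0.52690053 0.1184693 ] 63.74463565644791
```

```bash
python3 - <<'E'
from h import *
im,c=snap('scene'); cs=cal('side'); s=cv2.imread('pics/side0.png')[:,:,::-1].astype(int); w=cv2.imread('pics/w1.png')[:,:,::-1].astype(int); cw=np.load('w1.npy',allow_pickle=True).item()
sc=cv2.imread('pics/scene0.png')[:,:,::-1].astype(int)
def tri(obs):
    A=0;b=0
    for c,uv in obs:
        p,d=ray(c,uv); d=d/np.linalg.norm(d); M=np.eye(3)-np.outer(d,d); A=A+M;b=b+M@p
    x=np.linalg.solve(A,b); return x,[np.round(proj(c,x)-uv,1) for c,uv in obs]
def red(im,box):
    m=(im[...,0]>110)&(im[...,1]<70)&(im[...,2]<70); k=np.zeros(m.shape,bool); k[box[0]:box[1],box[2]:box[3]]=1
    y,x=np.nonzero(m&k); return np.array([x.mean(),y.mean()])
print('rider',tri([(c,red(sc,(200,225,270,295))),(cs,red(s,(205,230,265,292))),(cw,red(w,(235,275,250,290)))]))
print('rider fixed cams',tri([(c,red(sc,(200,225,270,295))),(cs,red(s,(205,230,265,292)))]))
def grn(im):
    m=(im[...,1]>im[...,0]+45)&(im[...,1]>im[...,2]+35); y,x=np.nonzero(m); return x.min(),x.max(),y.min(),y.max(),len(x)
for i in (sc,s,w): print(grn(i))
big=cv2.resize(s[165:290,205:375].astype('uint8'),None,fx=4.4,fy=4.4,interpolation=cv2.INTER_CUBIC)
cv2.imwrite('pics/crop2.png',big[:,:,::-1])
E
```

```text
rider (array([0.57670035, 0.08130285, 0.07705367]), [array([ 0.5, -0.1]), array([-0.4,  0.1]), array([-1.3,  0.2])])
rider fixed cams (array([0.57654785, 0.08000369, 0.07648043]), [array([-0. , -0.1]), array([-0. ,  0.1])])
(np.int64(244), np.int64(257), np.int64(168), np.int64(185), 123)
(np.int64(308), np.int64(342), np.int64(186), np.int64(194), 179)
(np.int64(103), np.int64(169), np.int64(200), np.int64(264), 1345)
```

View pics/crop2.png

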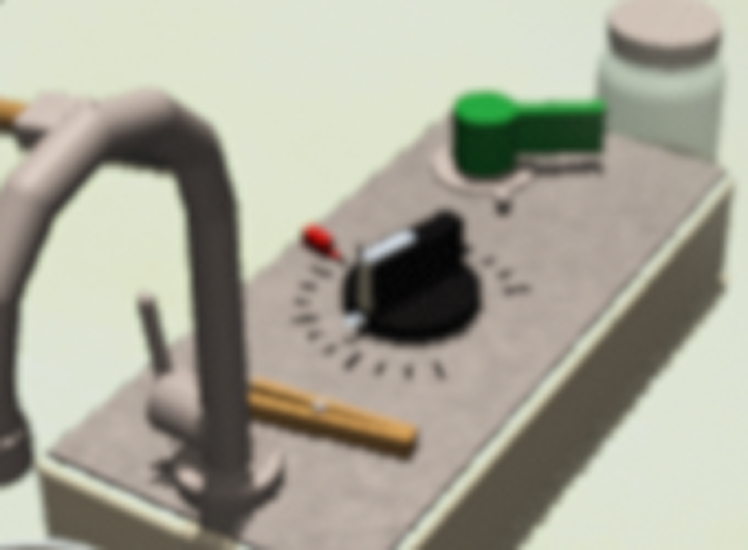

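The side crop shows the white half of the bar towards the tap. The bar-top midpoint is near crop (408,236) and the hub top near (485,107).

```bash
python3 - <<'E'
from h import *
c=cal('scene'); cs=cal('side'); cw=np.load('w1.npy',allow_pickle=True).item()
def tri(obs):
    A=0;b=0
    for c,q in obs:
        p,d=ray(c,q); d=d/np.linalg.norm(d); M=np.eye(3)-np.outer(d,d); A=A+M;b=b+M@p
    x=np.linalg.solve(A,b); return x,[np.round(proj(c,x)-q,1) for c,q in obs]
us=lambda x,y:(x/4.4+205,y/4.4+165)
print('hub',tri([(c,uv(186,108)),(cs,us(485,107)),(cw,(152,249))]))
print('bar mid',tri([(c,uv(397,150)),(cs,us(408,236)),(cw,(277,206))]))
print('bar end',tri([(c,uv(432,170)),(cs,us(366,255))]))
print('bar far',tri([(c,uv(360,132)),(cs,us(450,216))]))
E
```

```text
hub (array([ 0.53298231, -0.01819929,  0.10491171]), [array([-0.2, -0.4]), array([-0.7,  0.3]), array([-0.6, -1. ])])
bar mid (array([0.52115573, 0.10630129, 0.10736445]), [array([-0.4, -0.6]), array([-0.8,  0.5]), array([-0.3, -1. ])])
bar end (array([0.5301639 , 0.13031291, 0.10871573]), [array([-0.5, -0.9]), array([-0.6,  1. ])])
bar far (array([0.51095614, 0.07988211, 0.10446278]), [array([-0.3, -0.5]), array([-0.4,  0.6])])
```

Emit:
drive_tool --series '[[0.04,[0.006,-0.003,0],[0,0,0.17]],[0.04,[0.006,-0.003,0],[0,0,0.34]],[0.04,[0.006,-0.003,0],[0,0,0.51]],[0.04,[0.006,-0.003,0],[0,0,0.68]],[0.04,[0.006,-0.003,0],[0,0,0.85]]]'

```text
time: 2.3
tool_pos: [0.5199, 0.1082, 0.2308]
ee_rot: [3.141, -0.0, 2.049]
wrist_force: [0.7, -0.3, 0.1]
width: 0.0405
finger_force: 0.0
```

Emit:
drive_tool --series '[[0.04,[0,0,0],[0,0,0.17]],[0.04,[0,0,0],[0,0,0.34]],[0.04,[0,0,0],[0,0,0.51]],[0.04,[0,0,0],[0,0,0.68]],[0.04,[0,0,0],[0,0,0.863]]]'

```text
time: 2.92
tool_pos: [0.52, 0.1081, 0.2309]
ee_rot: [-3.142, -0.001, 1.186]
wrist_force: [-0.2, 0.3, 0.3]
width: 0.0403
finger_force: 0.0
```

Emit:
drive_tool --series '[[0.04,[0,0,0.02],[0,0,0]],[0.04,[0,0,0.04],[0,0,0]],[0.04,[0,0,0.05],[0,0,0]],[0.04,[0,0,0.05],[0,0,0]]]'

```text
time: 3.42
tool_pos: [0.5202, 0.1072, 0.18]
ee_rot: [-3.14, 0.0, 1.19]
wrist_force: [0.3, -0.1, -0.4]
width: 0.0401
finger_force: 0.0
```

```bash
python3 - <<'E'
from h import *
im,c=snap('wrist','w2.png')
o=robot.get_obs(); print(o['time'],o['tool_pos'],o['ee_rot'],o['joint_positions'].round(3),c['position'])
print('proj of bar mid est',proj(c,(.521,.106,.108)))
E
```

```text
3.475 [0.52082044 0.10699459 0.18084539] [ 3.14144692e+00 -2.93857424e-04  1.18999180e+00] [0.096 0.061 1.497 0.    1.583 0.477] [0.54487624 0.16758951 0.33330055]
proj of bar mid est [278.37278816 230.06472146]
```

View pics/w2.png

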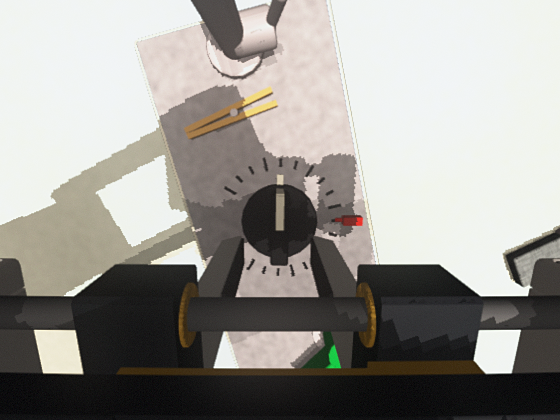

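The bar is vertical in the image at column 280, centred between the fingers, with its stripe from (280,190) to (280,230). The rider is at (350,221). Next I descend and grip.

Emit:
drive_tool --series '[[0.04,[0,0,0.03],[0,0,0]],[0.04,[0,0,0.055],[0,0,0]],[0.04,[0,0,0.069],[0,0,0]],[0.04,[0,0,0.069],[0,0,0]]]'

```text
time: 3.98
tool_pos: [0.5209, 0.1063, 0.1111]
ee_rot: [-3.141, 0.0, 1.189]
wrist_force: [0.3, -0.1, -0.0]
width: 0.0399
finger_force: 0.0
```

Emit:
drive_tool --series '[[0.01,[0,0,0],[0,0,0]],[0.01,[0,0,0],[0,0,0]],[0.01,[0,0,0],[0,0,0]],[0.01,[0,0,0],[0,0,0]]]'

```text
time: 4.47
tool_pos: [0.5217, 0.1063, 0.1124]
ee_rot: [3.14, -0.001, 1.189]
wrist_force: [-0.4, 0.2, 2.8]
width: 0.0138
finger_force: 30.0
```

Emit:
drive_tool --series '[[0.01,[0,0,0],[0,0,0.14]],[0.01,[0,0,0],[0,0,0.29]],[0.01,[0,0,0],[0,0,0.44]],[0.01,[0,0,0],[0,0,0.59]],[0.01,[0,0,0],[0,0,0.74]]]'

```text
time: 5.1
tool_pos: [0.5225, 0.1055, 0.1124]
ee_rot: [3.139, -0.003, 0.444]
wrist_force: [1.4, -2.0, 1.9]
width: 0.0136
finger_force: 30.0
```

Emit:
drive_tool --series '[[0.01,[0,0,0],[0,0,0.15]],[0.01,[0,0,0],[0,0,0.3]],[0.01,[0,0,0],[0,0,0.45]],[0.01,[0,0,0],[0,0,0.6]],[0.01,[0,0,0],[0,0,0.74]]]'

```text
time: 5.72
tool_pos: [0.5226, 0.1044, 0.1124]
ee_rot: [3.139, -0.004, -0.296]
wrist_force: [1.9, -4.2, 1.5]
width: 0.0137
finger_force: 30.0
```

Emit:
drive_tool --series '[[0.01,[0,0,0],[0,0,0]],[0.01,[0,0,0],[0,0,0]]]'

```text
time: 5.98
tool_pos: [0.5225, 0.1044, 0.1124]
ee_rot: [3.139, -0.004, -0.292]
wrist_force: [2.5, -4.9, 2.7]
width: 0.0142
finger_force: 30.0
```

```bash
python3 - <<'E'
from h import *
im,c=snap('wrist','w3.png')
o=robot.get_obs(); print(o['time'],o['tool_pos'],o['ee_rot'],o['joint_positions'].round(3),o['wrist_force'],o['wrist_torque'])
E
```

```text
6.025 [0.52255599 0.10436156 0.11236533] [ 3.13909055 -0.0043785  -0.29215416] [ 0.093  0.101  1.593 -0.004  1.445  1.957] [ 2.18653819 -4.53085485  0.8551647 ] [-0.80862331 -0.15339914 -0.04769586]
```

View pics/w3.png

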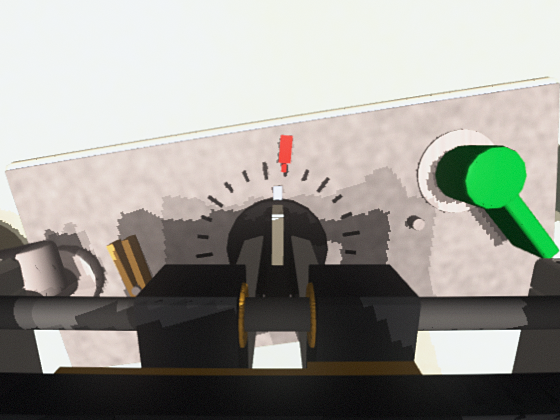

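The white disc mark is at (278,192) and the rider is just clockwise of it, from (285,172) to (287,137). A small further clockwise turn is needed.

```bash
cat > ang.py <<'E'
from h import *
def angles(im,c,bx,bw,ax=(.522,.1055)):
    im=im.astype(int); r,g,b=im[...,0],im[...,1],im[...,2]
    def pts(m,bx,z):
        k=np.zeros(m.shape,bool); k[bx[0]:bx[1],bx[2]:bx[3]]=1; y,x=np.nonzero(m&k)
        return (x.mean(),y.mean(),len(x)),np.array([onz(c,p,z)[:2] for p in zip(x,y)])
    for n,m,bb,z in (('rider',(r>110)&(g<80)&(b<80),bx,.08),('mark',im.min(2)>150,bw,.082)):
        px,P=pts(m,bb,z); v=P.mean(0)-ax; L=cv2.fitLine(P.astype('float32'),2,0,.001,.001).ravel()
        print(n,px,'ang',np.degrees(np.arctan2(v[1],v[0])),'r',np.hypot(*v),'line',np.degrees(np.arctan(L[1]/L[0])))
E
python3 - <<'E'
from ang import *
angles(cv2.imread('pics/w3.png')[:,:,::-1],cal('wrist'),(125,175,270,300),(182,200,268,288))
E
```

```text
rider (np.float64(284.3905325443787), np.float64(158.1715976331361), 169) ang -22.40316320862678 r 0.05616656661122 line -18.533564
mark (np.float64(277.7009063444109), np.float64(190.08157099697885), 331) ang -19.201901735819682 r 0.03733557100111197 line 66.05619
```

Emit:
drive_tool --series '[[0.01,[0,0,0],[0,0,0.04]],[0.01,[0,0,0],[0,0,0.075]],[0.01,[0,0,0],[0,0,0.075]],[0.01,[0,0,0],[0,0,0.075]]]'

```text
time: 6.52
tool_pos: [0.5225, 0.1043, 0.1124]
ee_rot: [3.139, -0.005, -0.367]
wrist_force: [2.1, -5.1, 1.8]
width: 0.0136
finger_force: 30.0
```

Emit:
drive_tool --series '[[0.04,[0,0,0],[0,0,0]],[0.04,[0,0,0],[0,0,0]],[0.04,[0,0,0],[0,0,0]],[0.04,[0,0,0],[0,0,0]]]'

```text
time: 7.02
tool_pos: [0.521, 0.1065, 0.1113]
ee_rot: [-3.142, 0.0, -0.366]
wrist_force: [-0.2, 0.6, -0.7]
width: 0.0402
finger_force: 0.0
```

Emit:
drive_tool --series '[[0.04,[0,0,-0.02],[0,0,0]],[0.04,[0,0,-0.05],[0,0,0]],[0.04,[0,0,-0.09],[0,0,0]],[0.04,[0,0,-0.09],[0,0,0]],[0.04,[0,0,-0.09],[0,0,0]]]'

```text
time: 7.65
tool_pos: [0.5207, 0.1063, 0.2006]
ee_rot: [3.141, 0.001, -0.366]
wrist_force: [0.4, 0.8, -1.3]
width: 0.0398
finger_force: 0.0
```

```bash
python3 - <<'E'
from h import *
im,c=snap('wrist','w4.png'); np.save('w4.npy',c,allow_pickle=True)
snap('side','side4.png')
o=robot.get_obs(); print(o['time'],o['tool_pos'],o['ee_rot'],o['joint_positions'].round(3))
E
```

```text
7.75 [0.5202085  0.1062277  0.19943937] [ 3.1401123   0.00323004 -0.36617165] [0.095 0.055 1.466 0.    1.624 2.032]
```

View pics/w4.png

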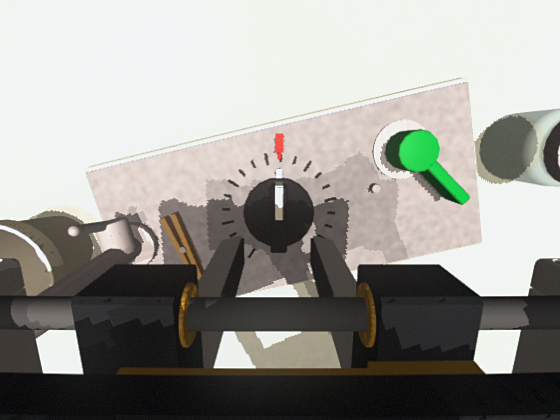

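The white mark (279,174), the stripe at column 279 and the rider (279,143) are collinear. The paddle hub is at (419,150) with its wing tip at (466,199), and a small stud sits at (375,188). I'll check the angles and work out the paddle moves.

```bash
cat > arc.py <<'E'
from h import *
AX=np.array([.533,-.018]); REST=np.radians(214.4)-.147
def pose(q,s=.0175,r=.045):
    w=REST-q; yaw=w-np.pi; y=np.array([np.sin(yaw),-np.cos(yaw)]); return AX+r*np.array([np.cos(w),np.sin(w)])+s*y, yaw
def rel(p,yaw,p0,yaw0):
    d=p-p0; return np.round([d@[np.cos(yaw0),np.sin(yaw0)], d@[np.sin(yaw0),-np.cos(yaw0)], yaw0-yaw],4)
E
python3 - <<'E'
from ang import *; from arc import *
im=cv2.imread('pics/w4.png')[:,:,::-1]; c=np.load('w4.npy',allow_pickle=True).item()
angles(im,c,(130,165,268,292),(166,179,270,288))
h=onz(c,(419,150),.106); t=onz(c,(467,198),.1); print('hub',h,'tip dir',np.degrees(np.arctan2(*(t-h)[:2][::-1]))%360, 'REST',np.degrees(REST),'stud',onz(c,(375,188),.075))
print('jar',onz(c,(560,148),.1))
p,y=pose(0,.032); print(p,y, rel(p,y,np.array([.521,.1065]),-.366))
p0,y0=p,y
for q,s in [(0,.0175),(.2,.0175),(.4,.0175),(.6,.0175)]: print(q,rel(*pose(q,s),p0,y0))
p0,y0=pose(.6)
for q,s in [(.8,.0175),(1.0,.0175),(1.1,.0175),(1.2,.0175),(1.2,.0105)]: print(q,rel(*pose(q,s),p0,y0))
E
```

```text
rider (np.float64(279.2888888888889), np.float64(151.2888888888889), 45) ang -23.085538082211247 r 0.054238055453940795 line -27.656664
mark (np.float64(278.53051643192487), np.float64(171.50704225352112), 213) ang -23.050070339502227 r 0.03707840202976372 line 68.77266
hub [ 0.53482077 -0.01834804  0.106     ] tip dir 209.20510403052964 REST 205.9775204115769 stud [0.51049774 0.01527135 0.075     ]
jar [ 0.49423924 -0.13005656  0.1       ]
[ 0.50656312 -0.06647774] 0.4533932626860495 [ 0.0484  0.1667 -0.8194]
0 [ 0.     -0.0145  0.    ]
0.2 [-0.0026 -0.0238  0.2   ]
0.4 [-0.0033 -0.0334  0.4   ]
0.6 [-0.002 -0.043  0.6  ]
0.8 [-0.0026 -0.0093  0.2   ]
1.0 [-0.0033 -0.0189  0.4   ]
1.1 [-0.0029 -0.0237  0.5   ]
1.2 [-0.002  -0.0285  0.6   ]
1.2 [ 0.0019 -0.0342  0.6   ]
```

Emit:
drive_tool --series '[[0,[0.01,0.034,0],[0,0,-0.164]],[0,[0.02,0.067,0],[0,0,-0.328]],[0,[0.03,0.1,0],[0,0,-0.492]],[0,[0.04,0.134,0],[0,0,-0.656]],[0,[0.048,0.167,0],[0,0,-0.819]]]'

```text
time: 8.38
tool_pos: [0.5053, -0.0678, 0.1996]
ee_rot: [-3.14, 0.002, 0.458]
wrist_force: [-0.2, 0.0, 0.6]
width: 0.0001
finger_force: 0.0
```

Emit:
drive_tool --series '[[0,[0,0,0],[0,0,0]],[0,[0,0,0.03],[0,0,0]],[0,[0,0,0.05],[0,0,0]],[0,[0,0,0.05],[0,0,0]]]'

```text
time: 8.88
tool_pos: [0.5045, -0.0654, 0.1486]
ee_rot: [-3.137, 0.004, 0.452]
wrist_force: [0.4, -0.8, 0.1]
width: 0.0
finger_force: 0.0
```

```bash
python3 - <<'E'
from h import *
im,c=snap('wrist','w5.png'); np.save('w5.npy',c,allow_pickle=True)
o=robot.get_obs(); print(o['time'],o['tool_pos'],o['ee_rot'],o['joint_positions'].round(3),o['width'])
E
```

```text
8.925 [ 0.50551879 -0.06575082  0.15027095] [-3.13928996e+00  1.90898929e-03  4.52694935e-01] [-2.410e-01  3.000e-02  1.591e+00  1.000e-03  1.524e+00  8.770e-01] 0.00040854507621524653
```

View pics/w5.png

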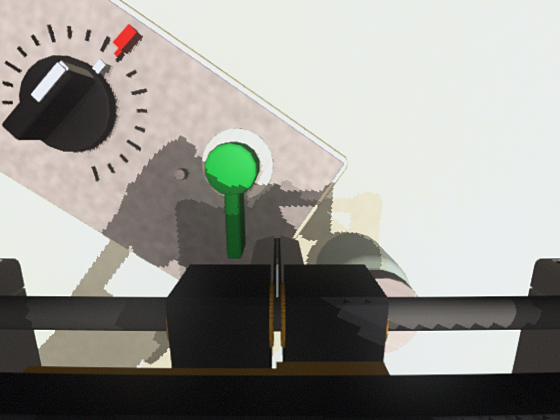

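The fingers (columns 252–303) sit about 10 mm from the wing (columns 227–243), parallel to it and on the side away from the dial. The dial still points at the rider. Next I descend and push.

Emit:
drive_tool --series '[[0,[0,0,0.02],[0,0,0]],[0,[0,0,0.041],[0,0,0]],[0,[0,0,0.041],[0,0,0]]]'

```text
time: 9.3
tool_pos: [0.5056, -0.0661, 0.1098]
ee_rot: [-3.14, 0.002, 0.453]
wrist_force: [0.4, -0.3, 0.2]
width: 0.0004
finger_force: 0.0
```

Emit:
drive_tool --series '[[0,[0,-0.008,0],[0,0,0]],[0,[0,-0.0145,0],[0,0,0]],[0,[-0.0025,-0.024,0],[0,0,0.18]],[0,[-0.003,-0.0325,0],[0,0,0.36]],[0,[-0.0025,-0.04,0],[0,0,0.54]]]'

```text
time: 9.93
tool_pos: [0.4871, -0.0327, 0.112]
ee_rot: [3.139, -0.003, -0.093]
wrist_force: [0.9, -3.0, 0.3]
width: 0.0006
finger_force: 1.8
```

```bash
python3 - <<'E'
from arc import *
p0,y0=pose(.54); print(p0,y0)
for q,s in [(.7,.0175),(.85,.0175),(1.0,.0175),(1.12,.0175),(1.2,.0175)]: print(q,rel(*pose(q,s),p0,y0))
E
```

```text
[ 0.48665494 -0.03154198] -0.08660673731395052
0.7 [-0.0022 -0.0074  0.16  ]
0.85 [-0.0032 -0.0146  0.31  ]
1.0 [-0.0031 -0.0218  0.46  ]
1.12 [-0.0022 -0.0275  0.58  ]
1.2 [-0.0013 -0.0313  0.66  ]
```

Emit:
drive_tool --series '[[0,[-0.002,-0.0075,0],[0,0,0.16]],[0,[-0.003,-0.0145,0],[0,0,0.31]],[0,[-0.003,-0.022,0],[0,0,0.46]],[0,[-0.002,-0.0275,0],[0,0,0.58]],[0,[-0.0015,-0.0315,0],[0,0,0.66]]]'

```text
time: 10.55
tool_pos: [0.4874, -0.0017, 0.1119]
ee_rot: [3.139, -0.003, -0.75]
wrist_force: [-2.3, -5.4, 1.9]
width: 0.0006
finger_force: 2.7
```

Emit:
drive_tool --series '[[0,[0,0,0],[0,0,0]]]'

```text
time: 10.68
tool_pos: [0.4876, -0.0017, 0.1119]
ee_rot: [3.139, -0.003, -0.747]
wrist_force: [-2.8, -4.9, 2.6]
width: 0.0006
finger_force: 2.5
```

Emit:
drive_tool --series '[[0,[0,-0.002,0],[0,0,0]],[0,[0,-0.004,0],[0,0,0]]]'

```text
time: 10.92
tool_pos: [0.4889, 0.0001, 0.1119]
ee_rot: [3.135, -0.002, -0.747]
wrist_force: [-8.4, -9.1, 5.6]
width: 0.0006
finger_force: 6.0
```

Emit:
drive_tool --series '[[0,[0,-0.002,0],[0,0,0]],[0,[0,-0.004,0],[0,0,0]]]'

```text
time: 11.18
tool_pos: [0.4892, 0.0006, 0.1119]
ee_rot: [3.127, -0.001, -0.748]
wrist_force: [-15.1, -15.6, 9.9]
width: 0.0005
finger_force: 10.7
```

Emit:
drive_tool --series '[[0,[0,0,0],[0,0,0]],[0,[0,0,0],[0,0,0]],[0,[0,0,0],[0,0,0]],[0,[0,0,0],[0,0,0]]]'

```text
time: 11.68
tool_pos: [0.4892, 0.0005, 0.1119]
ee_rot: [3.127, -0.001, -0.748]
wrist_force: [-13.2, -12.8, 9.2]
width: 0.0005
finger_force: 9.5
```

```bash
python3 - <<'E'
from arc import *
im,c=snap('wrist','w6.png'); im=im.astype(int)
m=((im[...,1]>im[...,0]+35)&(im[...,1]>im[...,2]+25)).astype('uint8')
ys,xs=np.nonzero(m); print(xs.min(),xs.max(),ys.min(),ys.max(),len(xs))
hub=proj(c,(*AX,.106)); print('hub px',hub)
for q in (0.9,1.1,1.2,1.3):
    w=REST-q; e=AX+.06*np.array([np.cos(w),np.sin(w)]); print(q,proj(c,(*e,.106)))
for r in range(ys.min(),ys.max()+1,10):
    x=np.nonzero(m[r])[0]; print(r,(x.min(),x.max()) if len(x) else None)
o=robot.get_obs(); print(o['time'],o['tool_pos'],o['ee_rot'],o['wrist_force'])
E
```

```text
213 275 146 263 4085
hub px [244.78105226 181.54586243]
0.9 [279.53698646 284.71237231]
1.1 [258.36673114 288.84526429]
1.2 [247.56696082 289.4302781 ]
1.3 [236.73511674 289.01996869]
146 (np.int64(243), np.int64(243))
156 (np.int64(221), np.int64(266))
166 (np.int64(215), np.int64(273))
176 (np.int64(213), np.int64(275))
186 (np.int64(213), np.int64(275))
196 (np.int64(219), np.int64(270))
206 (np.int64(230), np.int64(259))
216 (np.int64(236), np.int64(254))
226 (np.int64(237), np.int64(254))
236 (np.int64(238), np.int64(254))
246 (np.int64(238), np.int64(253))
256 (np.int64(238), np.int64(251))
11.725 [4.89156100e-01 4.62218738e-04 1.11925210e-01] [ 3.12712866e+00 -1.30164243e-03 -7.48229509e-01] [-12.56466788 -13.27297284   9.14927648]
```

Emit:
drive_tool --series '[[0,[0,0,0],[0,0,0]],[0,[0,0,0],[0,0,0]],[0,[0,0.004,-0.06],[0,0,0]],[0,[0,0.004,-0.12],[0,0,0]],[0,[0,0.004,-0.14],[0,0,0]]]'

```text
time: 12.35
tool_pos: [0.4919, 0.0027, 0.2566]
ee_rot: [-3.135, -0.008, -0.747]
wrist_force: [-0.2, 0.1, -0.7]
width: 0.0006
finger_force: 0.0
```

Emit:
drive_tool --series '[[0,[0,0,0],[0,0,0.0]],[0,[-0.05,0,0],[0,0,0]],[0,[-0.1,0,0],[0,0,0]],[0,[-0.1,0,0],[0,0,0]],[0,[-0.1,0,0],[0,0,0]]]'

```text
time: 12.98
tool_pos: [0.4169, 0.0704, 0.2494]
ee_rot: [3.141, 0.001, -0.747]
wrist_force: [0.6, 0.1, -1.2]
width: 0.0005
finger_force: 0.0
```

```bash
python3 - <<'E'
from h import *
im,c=snap('wrist'); sc,_=snap('scene'); sd,_=snap('side')
o=robot.get_obs(); print(o['time'],o['tool_pos'],o['wrist_force'])
a=cv2.resize(im,(400,300)); z=cv2.resize(sc[145:295,190:450],(400,230)); y=cv2.resize(sd[165:365,170:380],(400,380))
can=np.zeros((600,800,3),'uint8'); can[:300,:400]=a; can[300:530,:400]=z; can[:380,400:]=y
cv2.imwrite('pics/fin.png',can[:,:,::-1])
E
```

```text
13.125 [0.41753606 0.0698131  0.24978201] [ 0.28823394  0.54008839 -0.0402516 ]
```

View pics/fin.png

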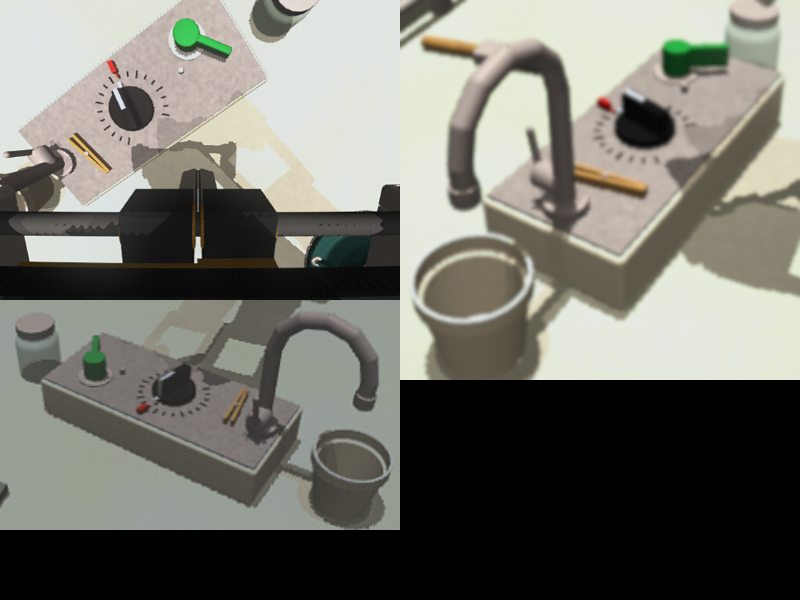

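The dial's pointer (119,95) lines up with the rider (112,67), and the paddle is back at rest. The pot, peg and jar are undisturbed, and the arm is clear of everything.

```bash
python3 -c "
from bench import robot; print(robot.close_job())"
```

```text
the job is handed in; nothing more can be done
None
```

I turned the dial clockwise to the rider, held the paddle at its stop for about a second, and it sprang fully back; the final pictures show the pot, peg and jar undisturbed, and I handed the job in at about 13 s (no verdict was shown).

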